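# Hang the rinsed tongs over the drip tray

## Task

The serving tongs in the slanted stand have just been rinsed. Draw them out of the stand, turn them to hang straight down, tips lowest, and finish while still holding them there, steady, low over the middle of the tray with the round wire drip rack in it, the tips touching nothing and about 7 cm above the worktop. Do not hang them over the tray with the paper cups, and leave the cups where they stand.

Things in the scene. Friction and masses are not known exactly. Their poses are not given: they have to be found in the camera images.
- tongs: Rigid steel serving tongs 38 x 232 x 16 mm, 85 g. Origin: mid-length, mid-width, on a flat face. y lengthwise: joined end at y=+116 mm, tips at -116. x across the arms: 34 mm wide, 12 mm thick (z 0 to 12) from y=-16 to +114; grip across x near the joined end. At the start tips down in the stand, sloping 45 degrees, x level, z=0 face on the pocket's lower wall.
- tongs_grip (a point): A point on the tongs between the arms near the joined end, where they are well gripped: y = +80 mm, mid-width, mid-thickness; same axes as the tongs. 36 mm of the tongs lie beyond it.
- tongs_tip (a point): The middle of the tongs' tips (y = -116 mm, mid-width, mid-thickness), 196 mm from tongs_grip; same axes as the tongs.
- stand: Steel pocket on a white base 160 x 90 x 8 mm, fixed. Origin on the worktop under the base. The pocket's axis rises at 45 degrees towards the stand's -x (roughly to the robot). Inside 46 x 24 mm, 93 mm deep along the axis, tongs' tips on its floor; the lower wall runs on as a back rest to 144 mm from the floor. Draw the tongs out along the axis. Highest point 0.125 m.
- tray_left: Steel tray 180 x 120 mm, 27 mm high, floor 3 mm, fixed, left of the stand. Origin on the worktop under its centre, x along its length. One of two identical trays: one, not always the same, holds two paper cups; the other a round wire drip rack (90 mm across, 14 mm high) near its centre.
- tray_right: The other tray, identical, to the right of the stand, on the robot's right-hand side; see tray_left.
- cup_1: Empty hexagonal paper cup with a dark rim, 41 x 44 x 34 mm, standing near the centre of one of the trays. Origin at the centre of its underside.
- cup_2: The second paper cup, the same, in the same tray about 47 mm from cup_1.
There are look-alikes about, which are no part of the job. Leave any orange look-alike of the cup_1 alone.

How it is judged:
By the outcome, as a careful person would: the job done as asked, in the order asked, and still so for the second after the job is handed in, while the arm keeps its last pose, push and grip.
It also fails if it takes over 34 s, if anything falls off the work surface, if the arm or the gripper's body presses on something with over 40 N, if the wrist force passes 120 N, or if a joint passes its speed limit or range.

## Robot

A 6-joint arm with a two-finger parallel gripper is mounted at the origin on the work surface; the furniture and walls round the work are solid. World frame = base frame: x ahead of the robot, y to its left, z up, the work surface at z = 0. Lengths are in mm, angles in rad, forces in N, time in s.
With the tool pointing down it reaches from about 350 to 775 mm from the base axis. Payload 7.3 kg.
Tool frame: the origin (TCP) lies at the very end of the fingers, on their centre line; the grasp point (between the pads) lies 19 mm behind it; z points along the fingers, y is the line along which they close (so a half turn about z gives the same grasp; the last joint's range is limited). The gripper opens to 92 mm and grips with 3 to 60 N. Pads are 19 mm wide; open, the fingers measure 130 mm over their backs; the gripper's body (75 mm by 190 mm) begins 47 mm behind the grasp point.
Start: joints at [1.079, 0.342, 1.524, -0, 1.275, -0.146], TCP at [177.935, 493.947, 226.741] pointing down, gripper open.
Joint ranges: [-2.53, 2.53], [-0.77, 2.02], [0.04, 2.7], [-1, 4.14], [0.28, 2.66], [-3.11, 3.11]. Speed limits (rad/s): [2.57, 2.57, 3.14, 3.14, 3.14, 3.14].

## Interface

Orientations are given as [roll, pitch, yaw] about the fixed x, y, z axes, in that order (R = Rz(yaw) Ry(pitch) Rx(roll)).
In Python, from plant import * gives the robot as it stands.
- The arm moves only by the tool arm_command, never from a script. Its arguments are lists of equal length, an entry for each row: "gripper": the finger opening in mm, from 0 to 91.8; "dp": the shift along the tool's x, y, z in units of 25 mm (1.0 is 25 mm), a list of three; "twist": the turn about the tool's z in units of 5 degrees (1.0 is 5 degrees). A call has exactly 5 rows; each row shifts and turns the commanded pose from where the row before left it, along the tool's axes as they then stand; what a row does not reach is not made up. A row lasts 1/8 s, in which the tool goes at most 62.5 mm and 10.7 degrees, less where a joint would pass 70% of its speed; a pose out of reach is approached as far as the arm can. A call is refused whole if a number of a shift passes 1 or a number of a turn 1, either way. A call with a gripper value outside its range is refused whole. The fingers move at their own pace and stop on an object; the grip force is fixed at half the most. Time passes only in rows, so rows that do not move let the fingers close, or fill a call up. It gives the time, the measured TCP pose, the force, the opening and the grip force at its end, in the units of the state.
- get_obs(): the state, without advancing time (a new reading comes with each control period).
- capture(name): name is "side" or "top"; returns the picture (400x640x3 uint8, red, green, blue); there is no depth.
- get_calibration(name): a dict with "mtx" (3x3 intrinsics, pixels), "position" and "attitude" of the camera in the world. Camera axes: x right, y down, z forward; pixel columns grow to the right and rows downward; lengths in mm; the calibration is good to about 2 mm. A picture is of the moment at which its call begins. get_calibration takes no time and is no camera call.
- close_job(): hands the job in; it is judged then, once.
The state is a dict: "time": time; "joint_positions": joint angles; "dq": joint speeds; "tau": joint torques, N m; "tool_pos": TCP position; "tcp_rot": TCP orientation; "contact_force": force on the tool from outside, world axes, zero at the start; "moment": the same for the moment, N m; "grip_width": finger opening in mm; "finger_force": force on a finger pad.
Only numpy, scipy, OpenCV 4.12 (cv2) and the standard library are available. Lean on these libraries where they do the work, as an engineer would, in place of code of your own. Each camera call takes 0.05 s, during which the arm holds its last target. There are 200 camera calls.

## Working session

There is one attempt and no reset: what is moved stays moved. The work goes in short steps, Python scripts to look and compute and a tool call to move; the robot and the scene stay as the last step left them, time stands still between calls to the robot, and variables do not carry over. Pictures are saved under pics/ and viewed, at most 10 in all, crops included, and the job is handed in when it is done.

Besides the shell and the picture viewer there is one more tool, called after "Request:" as a command line: name --pt "numbers of a row" for each row, then --argument value for the rest. arm_command: Moves the arm, as the interface text tells. Its arguments: {"type":"object","properties":{"gripper":{"type":"array"},"dp":{"type":"array"},"twist":{"type":"array"}},"required":["gripper","dp","twist"]}

```bash
ls; mkdir -p pics
python3 - <<'E'
from plant import *
import cv2
for n in("top","side"):
    cv2.imwrite(f"pics/{n}0.png",capture(n)[:,:,::-1]); print(n,get_calibration(n))
print(get_obs())
E
```

```text
pics
top {'mtx': array([[494.7817599 ,   0.        , 316.93547848],
       [  0.        , 494.7817599 , 200.23084162],
       [  0.        ,   0.        ,   1.        ]]), 'position': array([  90.54769015,  -86.03525513, 1581.3442255 ]), 'attitude': array([-2.9191475 , -0.00499357, -1.53084118])}
side {'mtx': array([[396.10734435,   0.        , 322.79664074],
       [  0.        , 396.10734435, 202.49828149],
       [  0.        ,   0.        ,   1.        ]]), 'position': array([ 181.14938756, 1137.18873415, 1147.67349056]), 'attitude': array([-2.259529  , -0.01555221, -2.92465646])}
{'time': 0.1, 'joint_positions': array([ 1.07900316e+00,  3.42670016e-01,  1.52492149e+00,  2.14696815e-05,
        1.27537155e+00, -1.46021048e-01]), 'dq': array([-0.00101886, -0.00144769, -0.00376072,  0.00069568,  0.00039018,
        0.00031943]), 'tau': array([ 2.51804049e-03, -4.32003701e+01, -2.44695336e+01,  7.19783432e-02,
        5.26324776e-02, -5.10266909e-05]), 'tool_pos': array([177.7492007 , 493.61845684, 226.10564001]), 'tcp_rot': array([-3.14023982e+00, -2.19710694e-04,  2.79581412e+00]), 'contact_force': array([-0.05668562, -0.19337069,  1.10041305]), 'moment': array([-0.02598438, -0.03361272, -0.00408073]), 'finger_force': 0.0, 'grip_width': 92.20156953512}
```

View pics/top0.png

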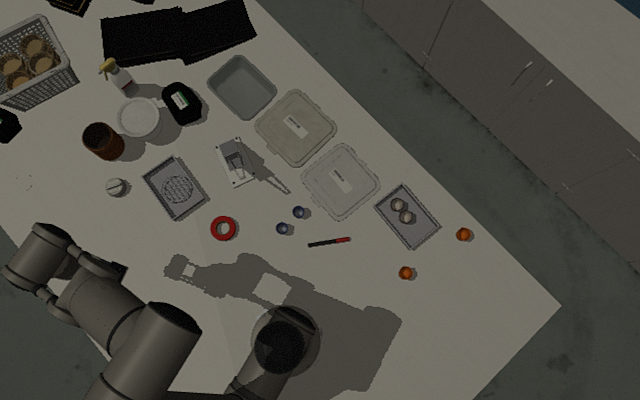

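View pics/side0.png

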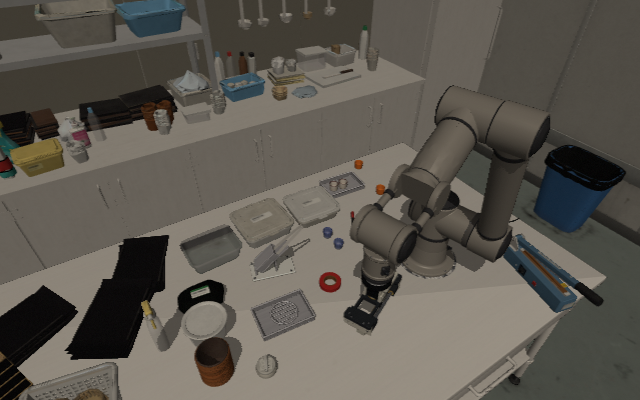

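The top view shows the rack tray at about (177,188), the stand at (235,163) with the tongs reaching to (288,192), and the cups tray at (407,215). In the side view the rack tray is at (284,314) and the stand at (272,258).

```bash
cat > h.py <<'E'
from plant import *
import cv2, numpy as np
from scipy.spatial.transform import Rotation as R
def cam(n):
    c=get_calibration(n); return c["mtx"],np.array(c["position"]),R.from_euler("xyz",c["attitude"]).as_matrix()
def ray(n,u,v):
    K,p,A=cam(n); d=A@np.linalg.solve(K,[u,v,1.]); return p,d/np.linalg.norm(d)
def plane(n,u,v,z):
    p,d=ray(n,u,v); return p+d*(z-p[2])/d[2]
def tri(a,b):
    p,d=ray("top",*a); q,e=ray("side",*b)
    s,t=np.linalg.lstsq(np.c_[d,-e],q-p,rcond=None)[0]; x,y=p+s*d,q+t*e
    return (x+y)/2, np.linalg.norm(x-y)
def proj(n,X):
    K,p,A=cam(n); c=(np.atleast_2d(X)-p)@A; c=c@K.T; return c[:,:2]/c[:,2:]
E
python3 - <<'E'
from h import *
t=cv2.imread("pics/top0.png")[120:230,130:300]; s=cv2.imread("pics/side0.png")[215:345,235:335]
t=cv2.resize(t,None,fx=4.4,fy=4.4,interpolation=cv2.INTER_CUBIC); s=cv2.resize(s,None,fx=4.4,fy=4.4,interpolation=cv2.INTER_CUBIC)
cv2.imwrite("pics/tc.png",t); cv2.imwrite("pics/sc.png",s)
E
```

```text
(no output)
```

View pics/tc.png

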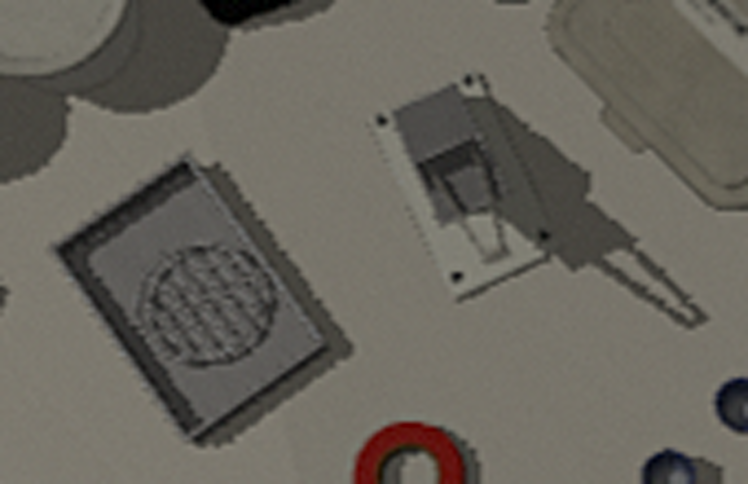

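View pics/sc.png

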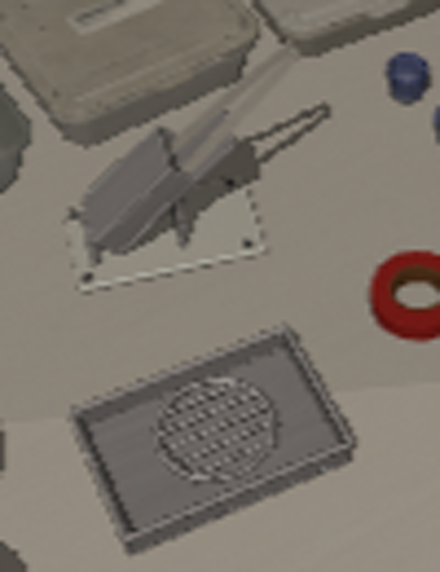

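Top crop: the base screws are at about (382,120), (474,80), (457,277) and (544,236), the tongs' joined end at about (492,258), and the rest is shadow. In the side crop the tongs' end is near (290,50). The rack is centred at (207,305) in the top crop and (217,430) in the side crop.

Run:
```python
from h import *
T=lambda u,v:(130+(u+.5)/4.4-.5,120+(v+.5)/4.4-.5); S=lambda u,v:(235+(u+.5)/4.4-.5,215+(v+.5)/4.4-.5)
sc=np.array([plane("top",*T(*c),8) for c in((382,120),(474,80),(457,277),(544,236))]);print("screws",sc.round(),sc.mean(0))
for a,b in((0,1),(0,2),(1,3),(2,3)):print(np.linalg.norm(sc[a]-sc[b]),np.degrees(np.arctan2(*(sc[b]-sc[a])[1::-1])))
ss=np.array([plane("side",*S(*c),8) for c in((88,278),(73,213),(248,243),(230,182))]);print("side screws",ss.round(),ss.mean(0))
tr=np.array([plane("top",*T(*c),27) for c in((190,157),(57,247),(196,440),(328,345))]);print("tray",tr.round(),tr.mean(0),[np.linalg.norm(tr[i]-tr[i-1]) for i in range(4)])
trs=np.array([plane("side",*S(*c),27) for c in((285,332),(78,412),(130,540),(350,445))]);print("trayside",trs.round(),trs.mean(0))
print("rack",plane("top",*T(207,305),14),plane("side",*S(217,430),14))
print("end",tri(T(492,260),S(293,48)))
# predicted tongs
o=(sc.mean(0)+ss.mean(0))/2
```

```text
screws [[615. 263.   8.]
 [650. 196.   8.]
 [495. 197.   8.]
 [529. 134.   8.]] [572.17194126 197.21282854   8.        ]
75.76481883127319 -62.60012932602796
137.51737999319852 -151.17835553775834
135.78734541052782 -152.97712296130663
71.47927753756677 -61.244835982786974
side screws [[611. 264.   8.]
 [649. 199.   8.]
 [492. 197.   8.]
 [527. 133.   8.]] [569.9412936  198.00762434   8.        ]
tray [[574. 399.  27.]
 [500. 490.  27.]
 [360. 373.  27.]
 [435. 283.  27.]] [467.24020504 386.2699638   27.        ] [np.float64(181.14768732080734), np.float64(116.7930867090201), np.float64(182.9512497909242), np.float64(116.03943981285823)]
trayside [[433. 295.  27.]
 [567. 403.  27.]
 [493. 498.  27.]
 [358. 385.  27.]] [462.73729421 395.31946411  27.        ]
rack [464.04835269 378.72346415  14.        ] [462.40142891 386.48534687  14.        ]
end (array([462.12520486, 141.74720463, 190.08849989]), np.float64(3.338980200298937))
```

Request:
arm_command --gripper '[91.8,91.8,91.8,91.8,91.8]' --pt "0 0 0" --pt "0 0 0" --pt "0 0 0" --pt "0 0 0" --pt "0 0 0" --twist '[-1,-1,-1,-1,-1]'

```text
time: 0.72
tool_pos: [177.8, 493.7, 226.3]
tcp_rot: [-3.141, -0.001, -3.048]
contact_force: [0.2, 0.4, 0.3]
grip_width: 91.4
finger_force: 0.0
```

Request:
arm_command --gripper '[91.8,91.8,91.8,91.8,91.8]' --pt "0 0 0" --pt "0 0 0" --pt "0 0 0" --pt "0 0 0" --pt "0 0 0" --twist '[-1,-1,-1,-1,-0.6]'

```text
time: 1.35
tool_pos: [177.8, 493.7, 226.3]
tcp_rot: [-3.141, -0.001, -2.648]
contact_force: [0.1, 0.2, 0.4]
grip_width: 91.8
finger_force: 0.0
```

```bash
cat >> h.py <<'E'
def delta(t):
    o=get_obs(); A=R.from_euler("xyz",o["tcp_rot"]).as_matrix()
    print("t",o["time"],"pos",np.round(o["tool_pos"],1),"rpy",np.degrees(o["tcp_rot"]).round(1),"grip",round(o["grip_width"],1),round(o["finger_force"],1),"F",np.round(o["contact_force"],1))
    print("units",((np.array(t)-o["tool_pos"])@A/25).round(2))
E
python3 -c "
from h import *
delta([485,154,226])"
```

```text
t 1.35 pos [177.8 493.7 226.3] rpy [-180.    -0.  -151.7] grip 91.8 0.0 F [0.1 0.2 0.4]
units [ -4.37 -17.79   0.02]
```

Request:
arm_command --gripper '[91.8,91.8,91.8,91.8,91.8]' --pt "-0.24 -1 0" --pt "-0.24 -1 0" --pt "-0.24 -1 0" --pt "-0.24 -1 0" --pt "-0.24 -1 0" --twist '[0,0,0,0,0]'

```text
time: 1.98
tool_pos: [263.8, 397.1, 226.4]
tcp_rot: [-3.141, -0.001, -2.649]
contact_force: [1.0, -0.5, 0.2]
grip_width: 92.1
finger_force: 0.0
```

Request:
arm_command --gripper '[91.8,91.8,91.8,91.8,91.8]' --pt "-0.24 -1 0" --pt "-0.24 -1 0" --pt "-0.24 -1 0" --pt "-0.24 -1 0" --pt "-0.24 -1 0" --twist '[0,0,0,0,0]'

```text
time: 2.6
tool_pos: [349.2, 301.1, 226.4]
tcp_rot: [3.142, -0.001, -2.65]
contact_force: [0.2, 0.8, 0.2]
grip_width: 91.8
finger_force: 0.0
```

Request:
arm_command --gripper '[91.8,91.8,91.8,91.8,91.8]' --pt "-0.24 -1 0" --pt "-0.24 -1 0" --pt "-0.24 -1 0" --pt "-0.24 -1 0" --pt "-0.24 -1 0" --twist '[0,0,0,0,0]'

```text
time: 3.22
tool_pos: [434.7, 205.2, 226.4]
tcp_rot: [3.141, -0.001, -2.65]
contact_force: [0.6, 1.2, -0.2]
grip_width: 91.9
finger_force: 0.0
```

Request:
arm_command --gripper '[91.8,91.8,91.8,91.8,91.8]' --pt "-0.25 -0.95 0" --pt "-0.25 -0.95 0" --pt "-0.25 -0.95 0" --pt "0 0 0" --pt "0 0 0" --twist '[0,0,0,0,0]'

```text
time: 3.85
tool_pos: [484.0, 152.3, 226.4]
tcp_rot: [3.141, -0.001, -2.65]
contact_force: [0.6, -0.1, 0.4]
grip_width: 91.8
finger_force: 0.0
```

```bash
python3 -c "
from h import *
delta([485,154,145])
t=capture('top');s=capture('side')
f=lambda a:cv2.resize(a[:,:,::-1],None,fx=4,fy=4,interpolation=cv2.INTER_CUBIC)
o=np.hstack([f(t[130:230,190:290]),f(s[200:300,240:340])]);cv2.imwrite('pics/h1.png',o)"
```

```text
t 3.85 pos [484.  152.3 226.4] rpy [ 180.    -0.  -151.8] grip 91.8 0.0 F [ 0.6 -0.1  0.4]
units [-0.07  0.04  3.26]
```

View pics/h1.png

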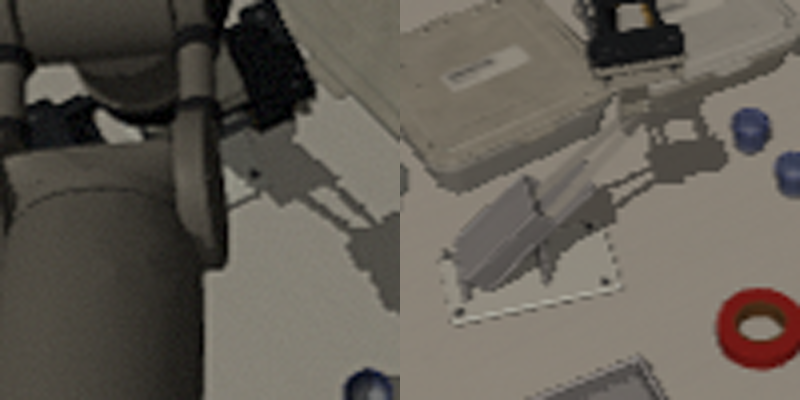

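The side view shows the gripper squarely above the tongs' joined end (about (630,90) in the picture), as worked out. I will descend and close.

Request:
arm_command --gripper '[91.8,91.8,91.8,91.8,91.8]' --pt "0 0 0.8" --pt "0 0 0.8" --pt "0 0 0.8" --pt "0 0 0.8" --pt "0 0 0" --twist '[0,0,0,0,0]'

```text
time: 4.58
tool_pos: [483.2, 152.4, 145.7]
tcp_rot: [3.14, -0.003, -2.649]
contact_force: [0.4, -0.6, 0.0]
grip_width: 91.7
finger_force: 0.0
```

```bash
python3 -c "
from h import *
delta([485,154,145])
s=capture('side')
f=lambda a:cv2.resize(a[:,:,::-1],None,fx=6,fy=6,interpolation=cv2.INTER_CUBIC)
cv2.imwrite('pics/h2.png',f(s[200:290,240:350]))
o=get_obs();g=np.array(o['tool_pos'])+[0,0,19];h=np.array([.883,.469,0])
print((proj('side',[g,o['tool_pos']])-[240,200])*6)"
```

```text
t 4.575 pos [483.2 152.4 145.7] rpy [ 179.9   -0.2 -151.8] grip 91.7 0.0 F [ 0.4 -0.6  0. ]
units [-0.09  0.02  0.03]
[[330.36465319 190.13220465]
 [331.27996331 213.06202636]]
```

View pics/h2.png

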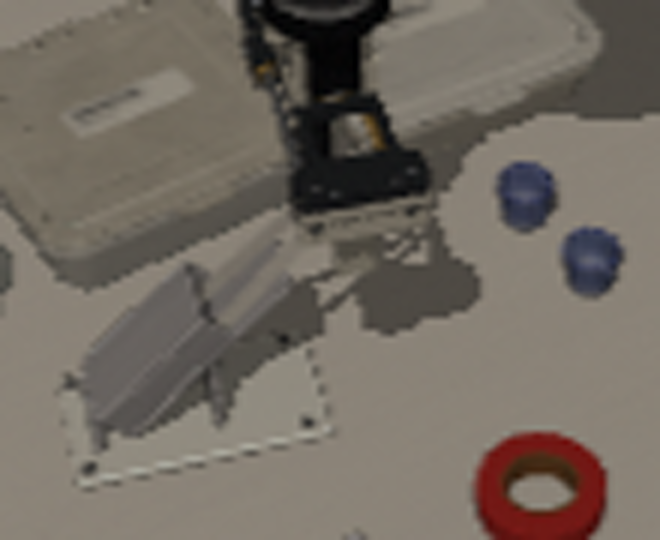

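The side view shows the tongs running up between the open fingers (about (315,235)). Closing.

Request:
arm_command --gripper '[30,30,30,30,30]' --pt "-0.06 0 0" --pt "0 0 0" --pt "0 0 0" --pt "0 0 0" --pt "0 0 0" --twist '[0,0,0,0,0]'

```text
time: 5.25
tool_pos: [485.9, 152.7, 146.8]
tcp_rot: [3.142, 0.0, -2.65]
contact_force: [0.3, 0.0, -0.3]
grip_width: 46.2
finger_force: 0.0
```

Request:
arm_command --gripper '[30,30,30,30,30]' --pt "0 0 0" --pt "0 0 0" --pt "0 0 0" --pt "0 0 0" --pt "0 0 0" --twist '[0,0,0,0,0]'

```text
time: 5.88
tool_pos: [485.9, 152.7, 146.7]
tcp_rot: [3.142, 0.0, -2.65]
contact_force: [-0.3, -0.1, -0.5]
grip_width: 30.2
finger_force: 0.0
```

```bash
python3 -c "
from h import *
s=capture('side');t=capture('top')
f=lambda a:cv2.resize(a[:,:,::-1],None,fx=5,fy=5,interpolation=cv2.INTER_CUBIC)
cv2.imwrite('pics/h3.png',np.hstack([f(s[215:290,250:330]),f(t[145:220,210:280])]))
o=get_obs();g=np.array(o['tool_pos'])+[0,0,19]
print((proj('side',[g,o['tool_pos']])-[250,215])*5,(proj('top',[g,o['tool_pos']])-[210-80,145])*5)"
```

```text
[[222.75270748  83.3322468 ]
 [223.53697307 102.43982325]] [[547.5906543  137.11454749]
 [552.25553052 145.81845062]]
```

View pics/h3.png

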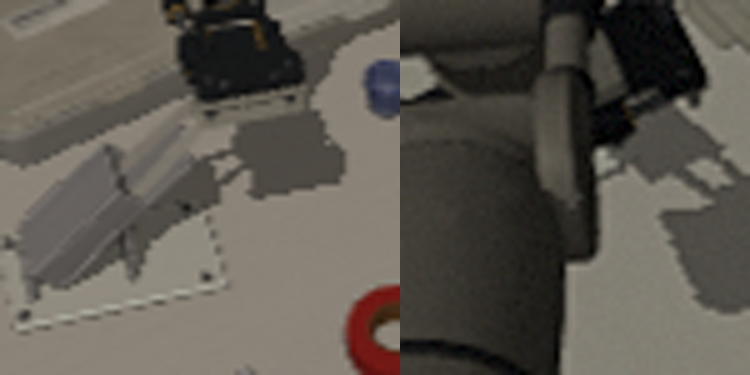

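The picture shows the fingers closed over the tongs' visible upper end without any force, so they passed above it or beyond it. I will compare with the opening picture, magnified and with the projected points marked.

```bash
python3 -c "
from h import *
s=capture('side')[:,:,::-1]; a=cv2.imread('pics/side0.png')
x0,y0=262,205
def f(a,pts,c):
    b=cv2.resize(a[y0:y0+60,x0:x0+48],None,fx=8,fy=8,interpolation=cv2.INTER_CUBIC); b=np.clip(b.astype(float)*1.7,0,255).astype(np.uint8)
    for p in pts: cv2.circle(b,tuple(int(v) for v in (proj('side',p)[0]-[x0-.5,y0-.5])*8),3,c,-1)
    return b
o=get_obs();p=np.array(o['tool_pos']);A=R.from_euler('xyz',o['tcp_rot']).as_matrix()
F=[p+A@[0,k,z] for k in(-15,15) for z in(0,-19,-66)]
h=np.array([.881,.472,0]);e=np.array([462.1,141.7,190.])
L=[e+s_*(h-[0,0,1])*.7071 for s_ in(0,36,80,120)]
cv2.imwrite('pics/h4.png',np.hstack([f(a,L,(0,0,255)),f(s,F,(0,255,0))]))"
```

```text
(no output)
```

View pics/h4.png

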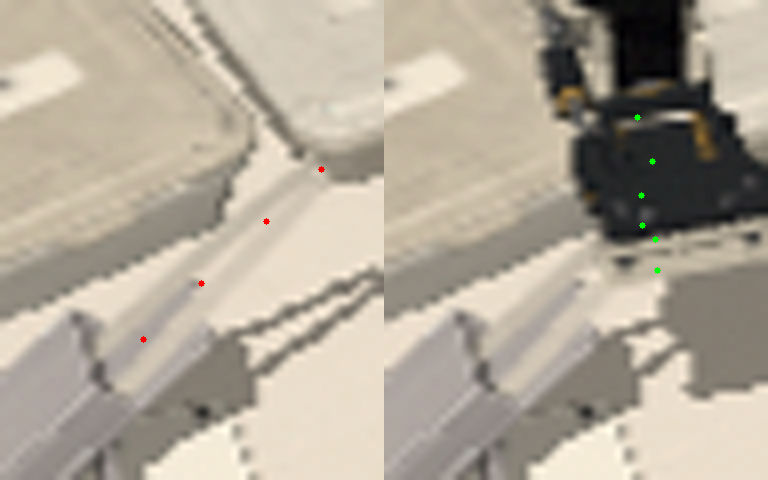

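The marked points show the estimated axis lying along the tongs in the side view, while the gripper's body hides the fingers. The doubtful point is the end seen in the top view, so I will magnify that.

```bash
python3 -c "
from h import *
a=cv2.imread('pics/top0.png'); b0=cv2.imread('pics/side0.png')
def f(n,a,x0,y0,w,hh,k,pts):
    b=cv2.resize(a[y0:y0+hh,x0:x0+w],None,fx=k,fy=k,interpolation=cv2.INTER_CUBIC); b=np.clip(b.astype(float)*1.7,0,255).astype(np.uint8)
    for p in pts: cv2.circle(b,tuple(int(v) for v in (proj(n,p)[0]-[x0-.5,y0-.5])*k),2,(0,0,255),-1)
    return b
h=np.array([.881,.472,0]);q=np.array([-.472,.881,0]);e=np.array([462.1,141.7,190.])
L=[e+s_*(h-[0,0,1])*.7071+k*q for s_ in(0,36,80) for k in(-17,17)]
P=f('top',a,215,134,40,60,10,[]),f('top',a,215,134,40,60,10,L)
cv2.imwrite('pics/h5.png',np.hstack(P))
print(proj('top',L),proj('side',L))"
```

```text
[[246.79319157 175.69576367]
 [236.10914072 180.60490813]
 [244.43648907 170.57059026]
 [233.96399332 175.36805538]
 [241.68267282 164.58180475]
 [231.45764219 169.24941209]] [[300.55925207 222.56280894]
 [302.78091534 228.86906822]
 [293.82501615 228.9988027 ]
 [295.90915216 235.37280824]
 [285.72882474 236.73643442]
 [287.65005849 243.18957908]]
```

View pics/h5.png

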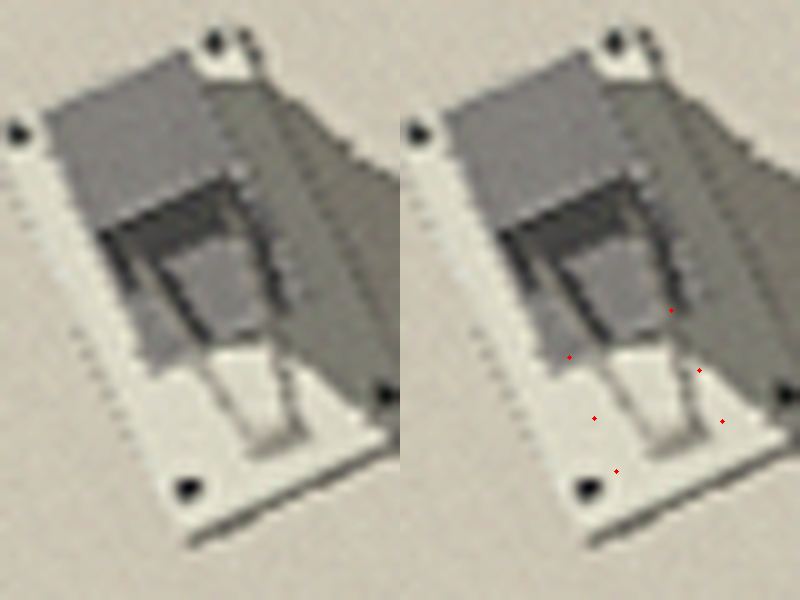

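The top zoom shows the tongs' joined end at (279,446), within 3 mm of my estimate but only about 17 mm wide. The fingers simply have not closed far enough, so I will close further.

Request:
arm_command --gripper '[5,5,5,5,5]' --pt "0 0 0" --pt "0 0 0" --pt "0 0 0" --pt "0 0 0" --pt "0 0 0" --twist '[0,0,0,0,0]'

```text
time: 6.65
tool_pos: [485.9, 152.7, 146.7]
tcp_rot: [3.142, 0.0, -2.65]
contact_force: [0.3, 0.3, 0.1]
grip_width: 21.5
finger_force: 29.9
```

Gripped at 21.5 mm with 30 N. I will draw along the 45° axis.

Request:
arm_command --gripper '[5,5,5,5,5]' --pt "0.3 0 -0.3" --pt "0.4 0 -0.4" --pt "0.4 0 -0.4" --pt "0.4 0 -0.4" --pt "0.4 0 -0.4" --twist '[0,0,0,0,0]'

```text
time: 7.28
tool_pos: [443.3, 129.9, 195.1]
tcp_rot: [-3.141, 0.0, -2.65]
contact_force: [-0.1, -0.3, -0.6]
grip_width: 21.3
finger_force: 29.9
```

Request:
arm_command --gripper '[5,5,5,5,5]' --pt "0.4 0 -0.4" --pt "0.4 0 -0.4" --pt "0.4 0 -0.4" --pt "0.4 0 -0.4" --pt "0 0 0" --twist '[0,0,0,0,0]'

```text
time: 7.9
tool_pos: [408.7, 111.1, 235.1]
tcp_rot: [-3.141, 0.002, -2.65]
contact_force: [-0.4, 0.0, -0.5]
grip_width: 21.0
finger_force: 29.9
```

```bash
python3 -c "
from h import *
delta([465,388,330])
s=capture('side')[:,:,::-1]
cv2.imwrite('pics/d1.png',np.clip(cv2.resize(s[170:290,230:380],None,fx=5,fy=5,interpolation=cv2.INTER_CUBIC).astype(float)*1.6,0,255))"
```

```text
t 7.9 pos [408.7 111.1 235.1] rpy [-1.800e+02  1.000e-01 -1.518e+02] grip 21.0 29.9 F [-0.4  0.  -0.5]
units [-7.22  8.7  -3.79][ WARN:0@0.635] global loadsave.cpp:1063 imwrite_ Unsupported depth image for selected encoder is fallbacked to CV_8U.
```

View pics/d1.png

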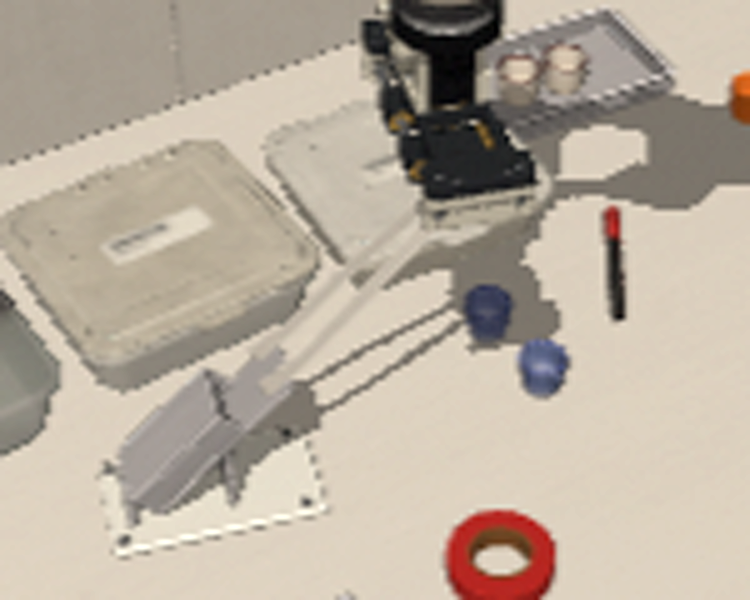

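The side view shows the tips just leaving the pocket near (265,370), with the tongs still at 45° and firmly held. Since the tool only turns about its own z, I'll bring the tongs upright by pivoting them in the grip. The tips go lightly against the inside of the rack tray's fixed far end wall while the hand moves over them. First I lift and yaw to the tray's axis.

Request:
arm_command --gripper '[5,5,5,5,5]' --pt "0.5 0 -0.6" --pt "0.5 0 -0.8" --pt "0 0 -0.8" --pt "0 0 -0.8" --pt "0 0 -0.8" --twist '[0,0,0,-1,-1]'

```text
time: 8.57
tool_pos: [386.1, 99.3, 330.4]
tcp_rot: [3.142, -0.0, -2.472]
contact_force: [0.1, 1.2, -1.8]
grip_width: 21.3
finger_force: 29.9
```

```bash
python3 -c "
from h import *
delta([406,340,330])"
```

```text
t 8.575 pos [386.1  99.3 330.4] rpy [ 180.    -0.  -141.6] grip 21.3 29.9 F [ 0.1  1.2 -1.8]
units [-6.6   7.06  0.02]
```

Request:
arm_command --gripper '[5,5,5,5,5]' --pt "-0.66 0.7 0" --pt "-0.66 0.7 0" --pt "-0.66 0.7 0" --pt "-0.66 0.7 0" --pt "-0.66 0.7 0" --twist '[-0.26,0,0,0,0]'

```text
time: 9.2
tool_pos: [394.8, 219.9, 329.8]
tcp_rot: [3.142, -0.0, -2.452]
contact_force: [0.0, -1.0, -0.4]
grip_width: 20.8
finger_force: 29.9
```

Request:
arm_command --gripper '[5,5,5,5,5]' --pt "-0.66 0.7 0" --pt "-0.66 0.7 0.4" --pt "-0.66 0.7 0.9" --pt "-0.66 0.7 0.9" --pt "-0.66 0.7 0.9" --twist '[0,0,0,0,0]'

```text
time: 9.82
tool_pos: [403.1, 339.9, 251.6]
tcp_rot: [-3.142, -0.0, -2.452]
contact_force: [0.5, 0.2, -0.8]
grip_width: 21.4
finger_force: 29.9
```

```bash
python3 -c "
from h import *
delta([406,340,134])
o=get_obs();p=np.array(o['tool_pos']);A=R.from_euler('xyz',o['tcp_rot']).as_matrix()
s=capture('side')[:,:,::-1];x0,y0=240,220
b=np.clip(cv2.resize(s[y0:y0+120,x0:x0+140],None,fx=5,fy=5,interpolation=cv2.INTER_CUBIC).astype(float)*1.6,0,255).astype(np.uint8).copy()
g=p+A@[0,0,-19]
for d in(0,100,196):
    P=g+A@np.array([-1,0,1])*.7071*d; print(P.round()); cv2.circle(b,tuple(int(v) for v in (proj('side',P)[0]-[x0-.5,y0-.5])*5),3,(0,0,255),-1)
cv2.imwrite('pics/e1.png',b)"
```

```text
t 9.825 pos [403.1 339.9 251.6] rpy [-180.    -0.  -140.5] grip 21.4 29.9 F [ 0.5  0.2 -0.8]
units [-0.1  -0.07  4.7 ]
[403. 340. 271.]
[458. 385. 200.]
[510. 428. 132.]
```

View pics/e1.png

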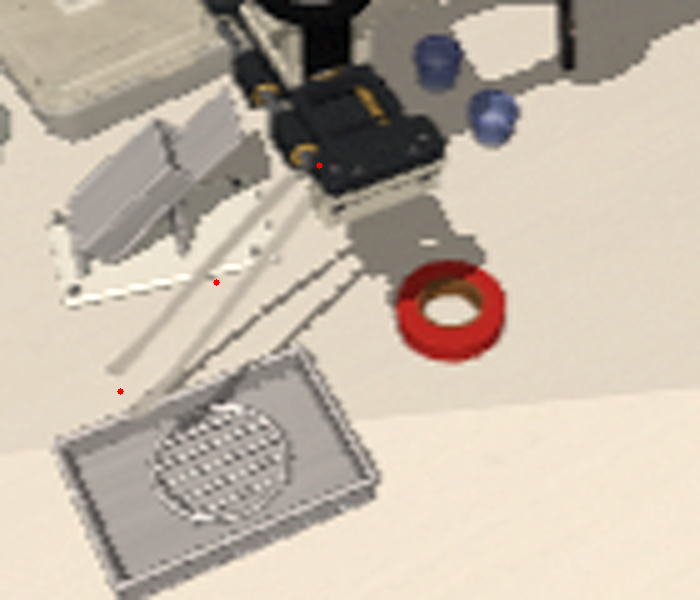

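The tips in the side view are at (110,370) and (140,410), mid (125,390), matching the predicted tip at (120,391). So the slope is still 45° and the length to the grip is 196 mm. I will lower inside the tray, then pivot against its far wall.

Request:
arm_command --gripper '[5,5,5,5,5]' --pt "-0.1 -0.07 1" --pt "0 0 1" --pt "0 0 1" --pt "0 0 1" --pt "0 0 0.6" --twist '[0,0,0,0,0]'

```text
time: 10.5
tool_pos: [406.0, 339.1, 136.2]
tcp_rot: [3.141, -0.001, -2.452]
contact_force: [0.3, -0.3, -1.3]
grip_width: 21.5
finger_force: 29.9
```

Request:
arm_command --gripper '[5,5,5,5,5]' --pt "0 0 0" --pt "-0.3 0 0" --pt "-0.3 0 0" --pt "-0.24 0 0" --pt "0 0 0" --twist '[0,0,0,0,0]'

```text
time: 11.12
tool_pos: [423.0, 353.5, 136.8]
tcp_rot: [3.142, 0.001, -2.452]
contact_force: [0.4, -0.2, -0.7]
grip_width: 21.5
finger_force: 29.9
```

Request:
arm_command --gripper '[5,5,5,5,5]' --pt "-0.53 0 -0.44" --pt "-0.53 0 -0.44" --pt "-0.59 0 -0.34" --pt "-0.59 0 -0.34" --pt "0 0 0" --twist '[0,0,0,0,0]'

```text
time: 11.75
tool_pos: [466.1, 389.0, 176.3]
tcp_rot: [-3.141, 0.001, -2.452]
contact_force: [-0.9, -0.8, -1.2]
grip_width: 21.3
finger_force: 29.9
```

```bash
cat >> h.py <<'E'
def tilt(n0):
    # tongs' axis angle from the drawn lines is checked by eye; here: save crop with predicted axes
    o=get_obs();p=np.array(o['tool_pos']);A=R.from_euler('xyz',o['tcp_rot']).as_matrix();g=p+A@[0,0,-19]
    s=capture('side')[:,:,::-1];x0,y0=230,200
    b=np.clip(cv2.resize(s[y0:y0+120,x0:x0+120],None,fx=5,fy=5,interpolation=cv2.INTER_CUBIC).astype(float)*1.6,0,255).astype(np.uint8).copy()
    for th in(0,15,25,35,45):
        t=np.radians(th);P=g+196*(A@[-np.sin(t),0,np.cos(t)]);cv2.circle(b,tuple(int(v) for v in (proj('side',P)[0]-[x0-.5,y0-.5])*5),2,(0,0,255),-1)
    cv2.imwrite(f'pics/{n0}.png',b)
E
python3 -c "
from h import *
delta([465,389,190]);tilt('f1')"
```

```text
t 11.75 pos [466.1 389.  176.3] rpy [-1.800e+02  1.000e-01 -1.405e+02] grip 21.3 29.9 F [-0.9 -0.8 -1.2]
units [ 0.03  0.03 -0.55]
```

View pics/f1.png

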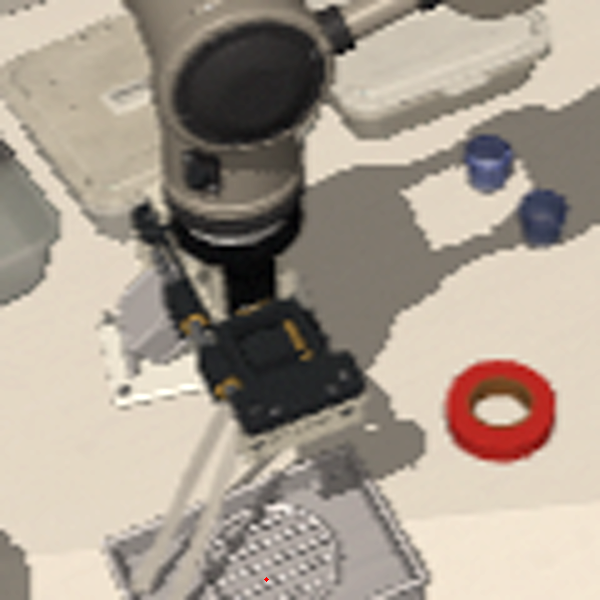

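I notice I've now viewed 12 pictures, over the limit of 10, so I'll view no more and measure numerically. The last picture shows the tips at the far wall (about (165,595)) with the tongs steeper, so the pivot works. I will carry on along the arc.

Request:
arm_command --gripper '[5,5,5,5,5]' --pt "-0.64 0 -0.2" --pt "-0.64 0 -0.2" --pt "-0.53 0 -0.08" --pt "-0.53 0 -0.07" --pt "0 0 0" --twist '[0,0,0,0,0]'

```text
time: 12.42
tool_pos: [510.6, 425.6, 188.5]
tcp_rot: [3.141, -0.001, -2.452]
contact_force: [-0.2, -0.9, -1.0]
grip_width: 21.3
finger_force: 29.9
```

Request:
arm_command --gripper '[5,5,5,5,5]' --pt "-0.3 0 0" --pt "-0.3 0 0" --pt "-0.3 0 0" --pt "0 0 0" --pt "0 0 0" --twist '[0,0,0,0,0]'

```text
time: 13.05
tool_pos: [528.2, 440.1, 189.3]
tcp_rot: [3.142, -0.0, -2.452]
contact_force: [0.1, -0.1, -1.2]
grip_width: 21.7
finger_force: 29.8
```

```bash
python3 -c "
from h import *
delta([465+.77*82,389+.638*82,188])"
```

```text
t 13.05 pos [528.2 440.1 189.3] rpy [ 180.    -0.  -140.5] grip 21.7 29.8 F [ 0.1 -0.1 -1.2]
units [-0.03  0.04  0.05]
```

Request:
arm_command --gripper '[5,5,5,5,5]' --pt "0.2 0 -0.1" --pt "0.2 0 -0.6" --pt "0.2 0 -0.7" --pt "0.4 0 -0.6" --pt "0.5 0 -0.3" --twist '[0,0,0,0,0]'

```text
time: 13.68
tool_pos: [499.1, 416.1, 249.0]
tcp_rot: [-3.141, 0.003, -2.452]
contact_force: [-0.2, -0.3, -1.3]
grip_width: 21.4
finger_force: 29.9
```

Request:
arm_command --gripper '[5,5,5,5,5]' --pt "0.5 0 0" --pt "0.5 0 0" --pt "0.4 0 0" --pt "0.35 0 0" --pt "0 0 0" --twist '[0,0,0,0,0]'

```text
time: 14.3
tool_pos: [465.2, 388.3, 247.3]
tcp_rot: [3.142, 0.0, -2.452]
contact_force: [1.0, 0.5, -0.7]
grip_width: 21.5
finger_force: 29.9
```

```bash
python3 -c "
from h import *
delta([465,389,247])
o=get_obs();p=np.array(o['tool_pos']);A=R.from_euler('xyz',o['tcp_rot']).as_matrix();g=p+A@[0,0,-19]
for th in(-5,0,5,10):
    t=np.radians(th);print(th,[proj('side',g+d*(A@[-np.sin(t),0,np.cos(t)])+A@[0,k,0]).round(1).tolist() for d in (80,196) for k in(-17,17)])
s=capture('side').astype(int);cv2.imwrite('pics/g1.png',s[:,:,::-1]); r=cv2.imread('pics/side0.png')[:,:,::-1].astype(int)
q=proj('side',g+196*np.array([0,0,-1]))[0].astype(int);print(q)
d=(s-r).sum(2)
for y in range(q[1]-30,q[1]+16,2): print(y,' '.join('%4d'%v for v in d[y,q[0]-16:q[0]+17]))
"
```

```text
t 14.3 pos [465.2 388.3 247.3] rpy [ 180.     0.  -140.5] grip 21.5 29.9 F [ 1.   0.5 -0.7]
units [-0.01  0.03  0.01]
-5 [[[280.3, 274.7]], [[284.5, 282.4]], [[284.9, 296.5]], [[289.0, 304.2]]]
0 [[[278.2, 275.5]], [[282.4, 283.3]], [[280.1, 298.5]], [[284.1, 306.3]]]
5 [[[276.1, 276.2]], [[280.3, 284.0]], [[275.3, 300.3]], [[279.2, 308.1]]]
10 [[[274.0, 276.8]], [[278.1, 284.6]], [[270.4, 301.8]], [[274.3, 309.7]]]
[282 302]
272   10   11   10   11   11   11   11  -52  -98 -100 -123 -104 -158 -241 -278 -215 -130 -106 -107 -107  -97 -100  -62 -155 -204 -201 -174 -146  -98 -107 -149 -167 -163
274   14   11    8   12   11   13   10  -26  -86 -101  -58  -91 -109 -122 -211 -198 -108  -58   -9    5    9    9   11  -99 -162 -162 -165 -165 -167 -162 -161 -163 -165
276   11   12   14   12   10   12   14  -54  -94  -81  -24   11   25  -23  -24    5   14   11   12   10    9   12   11    9  -96 -164 -163 -166 -162 -165 -166 -167 -164
278    9    7   11    6    9    9   11  -26  -71  -76  -79  -57  -42  -40  -23    3    9   12   12   11   13    9    9  -95 -161 -164 -169 -164 -166 -162 -163 -167
[... 2634 characters left out ...]
  -82  -27    9    9   10    6    8    6    9    8    9   10    9    8    9
312   10   11   10    8   10    5    7    9    9    9    7    9   11    9   10    8   12   12   11    7    6    7   10   12   11    6    6    7    7    8    7    7    9
314    7    8   10   12    8    5    8    8   13    6    9    9   11    8   11    6   11    9    9    7   11    8   10    9    7    6    9    8   10    8    9    6    7
316    6   10    9    9    8   10    5    5   10    9    8   10    8    7    9    9    6    9   11    6    9   10    9   12    8   11    8   12    9    9    7    6    9[ WARN:0@0.726] global loadsave.cpp:1063 imwrite_ Unsupported depth image for selected encoder is fallbacked to CV_8U.
```

```bash
python3 -c "
from h import *
r=cv2.imread('pics/side0.png')[:,:,::-1].astype(float).sum(2)
s=np.mean([capture('side').astype(float).sum(2) for _ in range(6)],0); d=s-r-10
E=[]
for y in range(279,294):
    row=d[y,266:292]; i=np.where(row<-20)[0]; 
    a=i[0]; b=a
    while row[b+1]<-12: b+=1
    L=266+a-1+(-25-row[a-1])/(row[a]-row[a-1]) ; Rr=266+b+(-20-row[b])/(row[b+1]-row[b]) if row[b]<-20 else 266+b
    E.append((y,L,Rr))
E=np.array(E);print(E.round(1).tolist())
m=E[:,1:].mean(1);print('slopes',np.polyfit(E[:,0],E[:,1],1)[0],np.polyfit(E[:,0],E[:,2],1)[0],np.polyfit(E[:,0],m,1)[0],'c@286',m.mean())
o=get_obs();p=np.array(o['tool_pos']);A=R.from_euler('xyz',o['tcp_rot']).as_matrix();g=p+A@[0,0,-19]
for th in(-3,0,3,6):
    t=np.radians(th);P=proj('side',[g+q*(A@[-np.sin(t),0,np.cos(t)]) for q in(70,150)]);print(th,P.round(1).tolist(),(P[1]-P[0])[0]/(P[1]-P[0])[1], np.interp(286,P[:,1],P[:,0]))
delta([465,389,247])
"
```

```text
[[279.0, 272.8, 280.5], [280.0, 272.8, 280.6], [281.0, 273.2, 280.7], [282.0, 273.0, 280.7], [283.0, 273.1, 281.0], [284.0, 273.5, 281.0], [285.0, 273.4, 281.0], [286.0, 273.5, 281.0], [287.0, 273.5, 281.3], [288.0, 273.5, 281.4], [289.0, 274.0, 281.5], [290.0, 274.0, 281.6], [291.0, 273.8, 281.6], [292.0, 274.0, 281.6], [293.0, 274.2, 281.7]]
slopes 0.09800813639554223 0.08990250996459127 0.09395532318006551 c@286 277.31632240016154
-3 [[281.0, 277.0], [283.5, 292.8]] 0.1580579926851133 282.43015304201253
0 [[279.9, 277.4], [281.2, 293.7]] 0.08189724584551077 280.6011484523508
3 [[278.8, 277.8], [278.9, 294.6]] 0.009562133407329906 278.8640166865376
6 [[277.7, 278.2], [276.6, 295.3]] -0.059598115710890236 277.20312944069985
t 14.65 pos [465.8 388.6 246.8] rpy [ 180.    -0.  -140.5] grip 21.3 29.9 F [ 1.  -0.2 -0.6]
units [ 0.02  0.03 -0.01]
```

```bash
python3 -c "
from h import *
print(get_obs()['joint_positions'].round(2))
print(plane('side',277.9,303.6,70), plane('side',277.3,286,120))
a=cv2.imread('pics/g1.png').astype(int).sum(2)
for y in range(250,280,2): print(y,' '.join('%3d'%v for v in a[y,262:306]))
t=capture('top').astype(int); r=cv2.imread('pics/top0.png')[:,:,::-1].astype(int)
q=proj('top',[[465,389,70],[465,389,150],[465,389,250]]);print(q.round())
d=np.abs(t-r).sum(2)
for y in range(165,215,4): print(y,' '.join('%3d'%v for v in d[y,140:216:2]))
"
```

```text
[ 0.57  0.48  1.25  0.    1.41 -1.69]
[477.33222602 395.81421813  70.        ] [486.06899434 365.06094345 120.        ]
250 399 349 188  61 154 197 183 166 246 192  92  68  71  55  68  45  61  71  72  72  70  72  73  72  73 104 186 162  89  68  72  53  88 198 222 225 224 224 224 225 225 222 224 224
252 317 297 301 302 306 232 123  72  77  71  65  60  69  72  60  65  74  68  72  71  72  71  68  71  72  74 114 131 102  66  66  77  62 123 202 198 177 213 224 227 226 226 226 226
254 302 304 307 305 305 222 115  74  70  72  71  60  62  68  70  60  64  69  71  68  72  66  64  57  55  54  56  61 155 114  71  71  70  72  70  72  73  71 129 206 224 224 226 225
256 309 306 303 304 304 222 102  55  67  70  72  71  64  49  66  77  69  48  48  52  57  55  59  67  69  72  72  69  69  73  71  72  70  72  73  68  79  75  73 132 206 224 226 223
258 305 307 304 303 304 296 229 112  56  67  65  67 126 130  78  67  72  72  69  71  69  72  71  72  76  71  71  69  71  73  68  69  72  74  69  75  70  72  71  67 131 206 226 224
260 305 303 303 323 284 285 270 189  88  52 211 207 171 102  68  70  69  72  70 
[... 3087 characters left out ...]
  24   8  23  17  22  15  25  29  24  21  26  32  20  10  14  19  43 139 120
201 165 163 176 183 194 191 212 213 224 197  48  58  59 216   8  26  23  15  23  16  25  14  19  23  24  27  27  17  18   6   6  17  22  22  18  24  49 114
205 151 156 166 174 184 189 199 204 216 229 228 150  25  72 174  16  17  26  20  18  28  22  20  23  21  24  23  21  21  27  22  22  24  29  27  25  28  24
209 141 149 160 172 180 180 190 197 196 224 233 254 225   8  63 104  28  31  25  18  13  19  19  22  24  10  19  18  18  25  30  30  16  26  25  33  29  19
213 140 145 153 167 170 167 189 196 204 213 232 236 253 246 101  53  68  20  27  26  22   9  16   5  20  16  21  34  34  26  33  24  24  23  30  32  25  31
```

The slope says the tongs are upright, but the tips sit about 14 mm off the tool axis. A half turn about the tool's z separates tilt from offset without relying on the calibration, and there is time for it.

Request:
arm_command --gripper '[5,5,5,5,5]' --pt "0 0 0" --pt "0 0 0" --pt "0 0 0" --pt "0 0 0" --pt "0 0 0" --twist '[1,1,1,1,1]'

```text
time: 15.32
tool_pos: [465.7, 388.6, 246.9]
tcp_rot: [3.142, -0.0, -2.892]
contact_force: [0.2, 0.1, -1.0]
grip_width: 21.6
finger_force: 29.9
```

Request:
arm_command --gripper '[5,5,5,5,5]' --pt "0 0 0" --pt "0 0 0" --pt "0 0 0" --pt "0 0 0" --pt "0 0 0" --twist '[1,1,1,1,1]'

```text
time: 15.95
tool_pos: [465.7, 388.6, 246.9]
tcp_rot: [3.142, -0.0, 2.955]
contact_force: [-0.1, 0.4, -0.0]
grip_width: 20.9
finger_force: 29.9
```

Request:
arm_command --gripper '[5,5,5,5,5]' --pt "0 0 0" --pt "0 0 0" --pt "0 0 0" --pt "0 0 0" --pt "0 0 0" --twist '[1,1,1,1,1]'

```text
time: 16.58
tool_pos: [465.7, 388.6, 246.9]
tcp_rot: [-3.142, -0.0, 2.519]
contact_force: [0.1, 0.1, -0.2]
grip_width: 21.3
finger_force: 29.9
```

Request:
arm_command --gripper '[5,5,5,5,5]' --pt "0 0 0" --pt "0 0 0" --pt "0 0 0" --pt "0 0 0" --pt "0 0 0" --twist '[1,1,1,1,1]'

```text
time: 17.2
tool_pos: [465.7, 388.6, 246.9]
tcp_rot: [-3.142, -0.0, 2.083]
contact_force: [-0.5, 0.0, -1.1]
grip_width: 21.6
finger_force: 29.9
```

Request:
arm_command --gripper '[5,5,5,5,5]' --pt "0 0 0" --pt "0 0 0" --pt "0 0 0" --pt "0 0 0" --pt "0 0 0" --twist '[1,1,1,1,1]'

```text
time: 17.82
tool_pos: [465.7, 388.6, 246.9]
tcp_rot: [-3.142, -0.0, 1.646]
contact_force: [0.1, -0.3, -1.6]
grip_width: 21.4
finger_force: 29.9
```

Request:
arm_command --gripper '[5,5,5,5,5]' --pt "0 0 0" --pt "0 0 0" --pt "0 0 0" --pt "0 0 0" --pt "0 0 0" --twist '[1,1,1,1,1]'

```text
time: 18.45
tool_pos: [465.7, 388.6, 246.9]
tcp_rot: [-3.142, 0.0, 1.21]
contact_force: [-0.4, 0.5, -1.7]
grip_width: 21.5
finger_force: 29.9
```

Request:
arm_command --gripper '[5,5,5,5,5]' --pt "0 0 0" --pt "0 0 0" --pt "0 0 0" --pt "0 0 0" --pt "0 0 0" --twist '[1,1,1,1,1]'

```text
time: 19.08
tool_pos: [465.7, 388.6, 246.9]
tcp_rot: [-3.142, -0.0, 0.774]
contact_force: [0.4, -0.3, -0.6]
grip_width: 21.6
finger_force: 29.9
```

Request:
arm_command --gripper '[5,5,5,5,5]' --pt "0 0 0" --pt "0 0 0" --pt "0 0 0" --pt "0 0 0" --pt "0 0 0" --twist '[1,0,0,0,0]'

```text
time: 19.7
tool_pos: [465.6, 388.5, 247.0]
tcp_rot: [-3.142, -0.0, 0.69]
contact_force: [-1.4, 0.8, -1.2]
grip_width: 21.4
finger_force: 29.9
```

```bash
python3 -c "
from h import *
delta([465,389,247])
s=capture('side').astype(int);cv2.imwrite('pics/g2.png',s[:,:,::-1].astype(np.uint8)); r=cv2.imread('pics/side0.png')[:,:,::-1].astype(int)
d=(s-r).sum(2)
print('    ',' '.join('%4d'%v for v in range(266,304)))
for y in range(270,314,2): print(y,' '.join('%4d'%v for v in d[y,266:304]))
"
```

```text
t 19.7 pos [465.6 388.5 247. ] rpy [-180.    -0.    39.5] grip 21.4 29.9 F [-1.4  0.8 -1.2]
units [-0.01 -0.03 -0.  ]
      266  267  268  269  270  271  272  273  274  275  276  277  278  279  280  281  282  283  284  285  286  287  288  289  290  291  292  293  294  295  296  297  298  299  300  301  302  303
270    9    3    9   10   10    9   10   12    9    6   -3  -32 -167 -137 -107 -106 -136 -148 -179 -193 -127 -106 -105 -104   48  171    8 -112 -138 -157 -165 -164 -162 -163 -167 -164 -161 -165
272   11   11   10   11   10    7   10   12    7   10  -77 -115 -151 -258 -293 -200 -124 -105 -108 -109  -98  -99  -63 -155 -206 -201 -174 -148 -101 -109 -151 -166 -164 -160 -164 -165 -160 -163
274   10    9    7   12    9   12   10   10    8   13  -85  -98  -94 -123 -189 -192 -188 -125 -136  -87  -35   -5    8 -100 -166 -166 -166 -164 -167 -163 -162 -163 -166 -165 -165 -164 -166 -162
276    7   13   12   11   11   12   13   11   10    9    9    8   49    5  -57  -74  -77  -57  -46  -48  -64  -13    8   10  -99 -164 -164 -164 -165 -163 -166 -166 -163 -164 -165 -165 -163 -161
278    9   
[... 2780 characters left out ...]
  6    6    8   11    7    8   -2    7    9    7 -106 -132 -133  -25    6    7    7    4    6    6    6    8    7    9
308    7    8    6    9    9    9    7    9    6    6    8    8    8    7    6    8    7    8    6    4    9   10    8    8    7    8    9    6    4    3    8   12    9    6    8    6    7    8
310    6    8    7   10    9    6    8    8    9    9    7    6    9    9    4    7    7   10    5    6    8    6    8    6    9    8    7    6    8    6    8    5   10   11    9    9    6   10
312    8    9    9    7    6    4    8   12    7    9    5    8    9    7    8    8   11   10   10    8    3    9   10    9    8    6    7    9    7    6    9    6    7    8   10   10    7    9
```

After the half turn, both edges moved sideways by the same 6.5–6.9 px along the shaft. So the tongs hang within about 1° of vertical and are only held about 12 mm off the tool axis. The tip height comes out at about 70 mm. I will shift 12 mm to centre them.

Request:
arm_command --gripper '[5,5,5,5,5]' --pt "0.24 0 0" --pt "0.24 0 0" --pt "0 0 0" --pt "0 0 0" --pt "0 0 0" --twist '[0,0,0,0,0]'

```text
time: 20.38
tool_pos: [474.8, 396.1, 247.0]
tcp_rot: [-3.142, 0.0, 0.689]
contact_force: [-0.0, -0.3, -0.9]
grip_width: 21.8
finger_force: 29.9
```

Request:
arm_command --gripper '[5,5,5,5,5]' --pt "0 0 0" --pt "0 0 0" --pt "0 0 0" --pt "0 0 0" --pt "0 0 0" --twist '[0,0,0,0,0]'

```text
time: 21.0
tool_pos: [474.8, 396.2, 247.0]
tcp_rot: [-3.142, -0.0, 0.689]
contact_force: [0.3, -0.2, -0.9]
grip_width: 21.5
finger_force: 29.9
```

```bash
python3 -c "
from h import *
delta([474,396,247])
s=capture('side').astype(int); r=cv2.imread('pics/side0.png')[:,:,::-1].astype(int); d=(s-r).sum(2)
for y in(280,284,288,292,296,300,304,308): print(y,d[y,270:292])
print(proj('side',[[465,389,70],[465,389,150]]))
print(close_job())"
```

```text
t 21.0 pos [474.8 396.2 247. ] rpy [-180.    -0.    39.5] grip 21.5 29.9 F [ 0.3 -0.2 -0.9]
units [-0.03 -0.02 -0.  ]
280 [  12    9   12    9    9    9  -43  -75  -74  -74  -55  -51 -118  -60
   -5    8    8    9    8  -99 -164 -164]
284 [   8    9    9   14   10    9  -15  -58  -71  -88  -69  -57  -59  -34
    0   10    9    9  -97 -164 -168  -30]
288 [  10    9   10   10    9    9    8  -44  -72  -70  -68  -60  -55  -57
   -9   11    8 -100 -165 -163  -30    9]
292 [  10   10   12   10   12   10    8  -29  -67  -71  -70  -58  -56  -55
  -31 -115 -165 -166  -31    2  -45 -136]
296 [  9   9  10   9  11  10   9   9 -53   9  -4 -36 -31  21  56 -24 -67  -9
   8 -39 -64 -63]
300 [  13   12    9    6    6    8    6    9    4    7    6    6   11   78
   96   34   11    6    6  -81 -129 -135]
304 [   6    7   12    8    9    8    7    7    8    6    8    5    1  -76
   34  144   44    8  -78 -134 -134  -28]
308 [  9  12   6  10   9   4   8   9   8   7   6   6   9  10   5   8   7 -80
 -24   8   8   8]
[[282.14363374 302.62042632]
 [280.87854222 287.04949073]]
the job is handed in; nothing more can be done
None
```

I handed the job in at 21 s with the tongs drawn, held within about 1° of vertical, steady over the middle of the rack tray, tips about 70 mm up and cups never approached; the hold is about 12 mm off the tool axis, and I viewed 12 pictures, over your limit of 10.

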